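# Torque the hub bolt with a click wrench

### The arm

A 6-joint arm with a two-finger parallel gripper is mounted at the origin on a cart in front of the work surface, level with it; the furniture and walls round the work are solid. World frame = base frame: x ahead of the robot, y to its left, z up, the work surface at z = 0. Lengths are in mm, angles in degrees, forces in N, time in s.
With the tool pointing down it reaches from about 350 to 850 mm from the base axis. Payload 8.1 kg.
Tool frame: the origin (TCP) lies between the finger pads; the fingertips stand 22 mm ahead of it and the grasp point (between the pads) lies 3 mm ahead of it; z points along the fingers, y is the line along which they close (so a half turn about z gives the same grasp; the last joint's range is limited). The gripper opens to 85 mm and grips with 20 to 120 N. Pads are 22 mm wide; open, the fingers measure 114 mm over their backs; the gripper's body (76 mm by 85 mm) begins 54 mm behind the grasp point. The pads swing forward as they close: fully open they stand 13 mm farther back than shut.
Start: joints at [68.446, 7.471, 85.268, -0, 87.261, -4.893], TCP at [172.009, 574.82, 253.292] pointing down, gripper open.
Joint ranges: [-169.43, 169.43], [-51.17, 129.36], [1.28, 143.12], [-76.62, 256.62], [0, 156.53], [-152.29, 152.29]. Speed limits (degrees/s): [136.94, 136.94, 159.86, 180, 180, 180].

### API

Orientations are given as [roll, pitch, yaw] about the fixed x, y, z axes, in that order (R = Rz(yaw) Ry(pitch) Rx(roll)).
In Python, from bench import r, vision gives the robot as it stands.
- The arm moves only by the tool step_arm, never from a script. Its argument "targets" is a list that holds one entry, the list of rows, each a list of 6 numbers: the shift along the world's x, y, z in mm, then the turn, a rotation vector about the world's x, y, z in rad. In form: [[[x, y, z, rx, ry, rz], ...]]. A call has 1 to 12 rows; each row is the pose to reach, as a shift and turn from the pose commanded when the call began; what a row does not reach only later rows make up. A row lasts 1/12 s, in which the tool goes at most 41.7 mm and 7.16 degrees, less where a joint would pass 70% of its speed; a pose out of reach is approached as far as the arm can. A call with a gripper value outside its range is refused whole. "fingers" is the gripper's target within -1 to 1 (shut at 1, half-way at 0, fully open at -1), set as the call begins (left out, the last holds). The fingers move at their own pace and stop on an object; "newtons" is the grip in N (left out, the last holds). Time passes only in rows, so rows that repeat a pose let the fingers close. It gives the time, the measured TCP pose, the force, the opening and the grip force at its end, in the units of the state.
- r.sense(): the state, without advancing time (a new reading comes with each control period).
- vision.snapshot(name): name is "side" or "top" or "wrist"; returns a dict with "img" (384x512x3 uint8, blue, green, red), "mtx" (3x3 intrinsics, pixels), "eye" and "attitude" of the camera in the world. Camera axes: x right, y up, looking along -z (the intrinsics and any distortion apply to the point x, -y, -z); pixel columns grow to the right and rows downward; lengths in mm; the calibration is good to about 2 mm. A picture is of the moment at which its call begins. There is no depth.
- r.hand_in(): hands the job in; it is judged then, once.
The state is a dict: "time": time; "joint_pos": joint angles; "qd": joint speeds; "joint_efforts": joint torques, N m; "tool_pos": TCP position; "tcp_rot": TCP orientation; "ft_force": force on the tool from outside, world axes, zero at the start; "wrist_torque": the same for the moment, N m; "finger_gap": finger opening in mm; "grip_force": force on a finger pad.
Only numpy, scipy, OpenCV 4.12 (cv2) and the standard library are available. Lean on these libraries where they do the work, as an engineer would, in place of code of your own. Each camera call takes 0.05 s, during which the arm holds its last target. There are 200 camera calls.

### The job

The torque wrench is already on the bolt of the hub in the assembly stand, its handle sticking out at the front under the stand's tie bars. Take it by the end of the handle and turn it clockwise (seen from above) until it clicks, stop at once without forcing the handle on past the click, then let go of it so that the bolt stays tight and the handle springs straight again. Leave the mug, the oil bottle and the screw jar where they stand.

Things in the scene. Friction and masses are not known exactly. Their poses are not given: they have to be found in the camera images.
- stand: Fixed assembly stand: steel base plate 235 x 384 x 12 mm (x from -110 to +125 mm), two grey uprights (inner faces at y = +-168 mm) joined by two grey tie bars above the wrench. Origin: on the bench under the plate, midway between the uprights; x points from its open front to its back, y left, z up. It stands askew, its front turned 0.75 to 1.15 rad to the robot's right. The bolt axis is vertical at x = +70 mm, y = 0.
- stand_bar (a point): Middle of the front tie bar's front face (stand x = -85 mm). Both bars run along the stand's y, are 25 x 25 mm, undersides at z = 202 mm; the rear bar's rear face is at x = +10 mm. A gripper pointing straight down at the handle would strike them: come from the stand's front, leaning some 30 degrees from vertical.
- bolt_axis (a point): Point on the vertical bolt axis at the height of the wrench handle's centre line (112 mm above the bench). The axes turn with the bolt: -x points along the handle while it is straight.
- wrench_grip (a point): Centre of the grip near the handle's outer end, on the handle's centre line, 166 mm from the bolt axis, 112 mm above the bench. The grip is a black rubber cylinder, 25 mm in diameter, level; it begins 108 mm and ends 182 mm from the bolt axis. -x points outward along the handle, z up. Its outer 27 mm stand clear in front of the front tie bar when the handle points straight ahead.
- bolt (a joint): Turn of the bolt with the wrench on it, rad, grows clockwise seen from above. At 0 the handle points 0.30 rad to the right (stand's -y) of the stand's -x; it starts at 0 to 0.24. It turns against light friction (about 2 N at the grip) up to 0.45, where the bolt is tight and goes no further.
- click (a joint): Break-over of the handle in the wrench head, about the bolt axis too, rad, clockwise positive, 0 = straight. With the bolt tight the handle resists up to about 13 N sideways at the grip point, then clicks: it gives way, the force falling by half within 8 mm (0.05 rad). It runs on lightly to a hard stop at 0.24 (40 mm); up to 0.20 is allowed. Let go, it springs back to 0.
- mug: China mug, 82 x 116 x 94 mm, loose, standing on the bench left of the stand; origin at the centre of its underside.
- oil_bottle: Oil bottle with a spout, 52 mm across, 158 mm tall, loose, standing left of the stand; origin at the centre of its underside.
- screw_jar: Glass jar of screws with a lid, 66 mm across, 102 mm tall, loose, standing in front and to the right of the stand; origin at the centre of its underside.

How it is judged (in metres and radians):
On the way:
1. the bolt is tight and the wrench has clicked (handle broken over by more than 0.03 rad) (value of joint bolt above 0.42 rad and value of joint click above 0.03 rad).
At the end, for the whole second after the job is handed in: The wrench has clicked once the bolt was tight; the bolt stays tight (within 0.05 rad of its end at 0.45), the handle has sprung straight again (within 0.025 rad), and the mug, oil bottle and screw jar are within 30 mm of where they stood (value of joint bolt above 0.4 rad and value of joint click below 0.025 rad and distance of each of mug, oil_bottle, screw_jar from where it was at the start of the episode below 0.03 m); the robot touches nothing.
It fails at once if the handle is forced on past the click (broken over by more than 0.20 rad) (value of joint click above 0.2 rad).
It fails at once if the mug, the oil bottle or the screw jar is knocked away (more than 30 mm) (distance of any of mug, oil_bottle, screw_jar from where it was at the start of the episode above 0.03 m).
It also fails if it takes over 51 s, if anything falls off the work surface, if the arm or the gripper's body presses on something with over 40 N, if the wrist force passes 120 N, or if a joint passes its speed limit or range.

## Working session

There is one attempt and no reset: what is moved stays moved. The work goes in short steps, Python scripts to look and compute and a tool call to move; the robot and the scene stay as the last step left them, time stands still between calls to the robot, and variables do not carry over. Pictures are saved under pics/ and viewed, at most 10 in all, crops included, and the job is handed in when it is done.

Besides the shell and the picture viewer there is one more tool, called after "Request:" as name(argument=value, ...), one argument or row to a line, values as JSON. step_arm: Moves the arm, as the interface text tells. Its arguments: {"type":"object","properties":{"targets":{"type":"array"},"fingers":{"type":"number"},"newtons":{"type":"number"}},"required":["targets"]}

```bash
mkdir -p pics
python3 - <<'E'
from bench import r, vision
import cv2,json,numpy as np
ims=[]
for n in("side","top"):
    s=vision.snapshot(n); cv2.imwrite(f"pics/{n}0.png",s["img"])
    print(n,np.round(s["mtx"],1).tolist(),s["eye"],s["attitude"],s.keys()); ims.append(s["img"])
print(r.sense())
E
```

```text
side [[441.9, 0.0, 255.7], [0.0, 441.9, 189.0], [0.0, 0.0, 1.0]] [  81.03094813 1390.51443687  984.64420667] [  56.39285097    1.26689581 -160.54057307] dict_keys(['img', 'mtx', 'eye', 'attitude'])
top [[399.0, 0.0, 257.9], [0.0, 399.0, 196.8], [0.0, 0.0, 1.0]] [ 377.75922184  171.03553973 1466.59096069] [  7.25537825   0.93261854 -88.90735598] dict_keys(['img', 'mtx', 'eye', 'attitude'])
{'time': 0.1, 'joint_pos': array([ 6.84442310e+01,  7.51068030e+00,  8.53207199e+01,  1.22677769e-03,
        8.72630767e+01, -4.89265146e+00]), 'qd': array([ 0.00627985, -0.09914006, -0.19177447,  0.03777753, -0.0885893 ,
       -0.00501334]), 'joint_efforts': array([ 3.03707369e-03, -5.70948172e+01, -5.01947808e+01,  1.75311456e-06,
        8.00840382e-03, -8.37697894e-05]), 'tool_pos': array([171.84877821, 574.39640124, 252.37259788]), 'tcp_rot': array([-1.79905972e+02, -9.27866180e-03,  1.63336815e+02]), 'ft_force': array([-0.3938467 , -0.49105659, -0.67371679]), 'wrist_torque': array([-0.02512839, -0.03777829,  0.01501834]), 'grip_force': 0.0, 'finger_gap': 85.33575387120639}
```

View pics/side0.png

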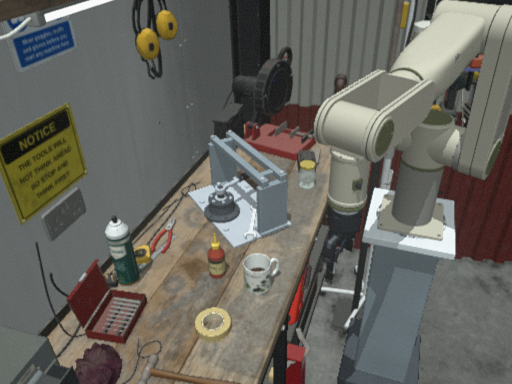

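View pics/top0.png

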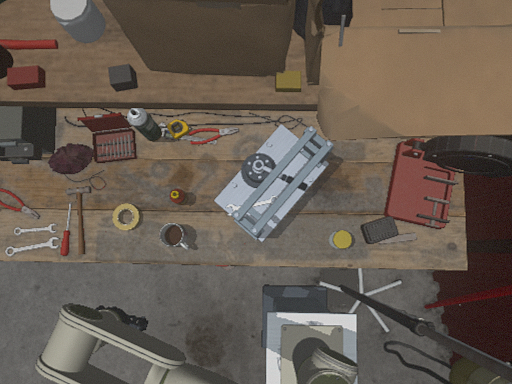

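The side view shows the stand at about (240,195), the mug at (260,270), the bottle at (216,260) and the jar at (307,170). In the top view the hub is at (258,170) and the bars run from (240,222) to (325,140), with the stand's front facing lower right. The jar lid is at (342,239), the mug at (173,235) and the bottle at (177,196).

```bash
cat > h.py <<'E'
import numpy as np, cv2
from scipy.spatial.transform import Rotation as R
def rot(s): return R.from_euler('xyz',s["attitude"],degrees=True).as_matrix()
def ray(s,u,v):
    d=np.linalg.inv(s["mtx"])@[u,v,1]; return rot(s)@(d*[1,-1,-1])
def onz(s,u,v,z):
    d=ray(s,u,v); e=np.array(s["eye"]); return e+d*(z-e[2])/d[2]
def proj(s,p):
    c=rot(s).T@(np.array(p)-s["eye"]); q=s["mtx"]@(c*[1,-1,-1]); return q[:2]/q[2]
E
python3 - <<'E'
from bench import r, vision
from h import *
s=vision.snapshot("top")
print(onz(s,342,239,102),onz(s,173,235,94),onz(s,177,196,158))
c=cv2.resize(s["img"][115:250,205:355],None,fx=5,fy=4.4,interpolation=cv2.INTER_CUBIC)
c=cv2.resize(s["img"][115:250,205:355],None,fx=4.4,fy=4.4,interpolation=cv2.INTER_CUBIC); cv2.imwrite("pics/tc.png",c)
t=vision.snapshot("side")
c=cv2.resize(t["img"][120:255,180:330],None,fx=4.4,fy=4.4,interpolation=cv2.INTER_CUBIC); cv2.imwrite("pics/sc.png",c)
E
```

```text
[411.68081083 -91.29609794 102.        ] [414.71981979 486.09076289  94.        ] [542.03580563 464.01547367 158.        ]
```

View pics/tc.png

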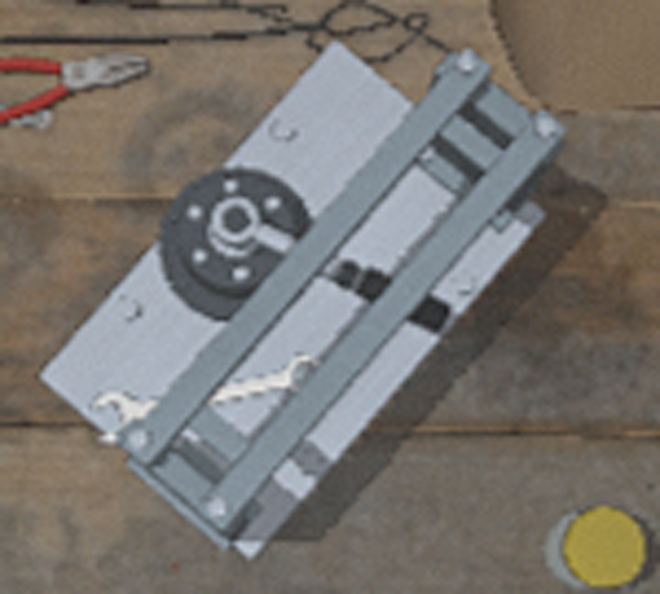

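View pics/sc.png

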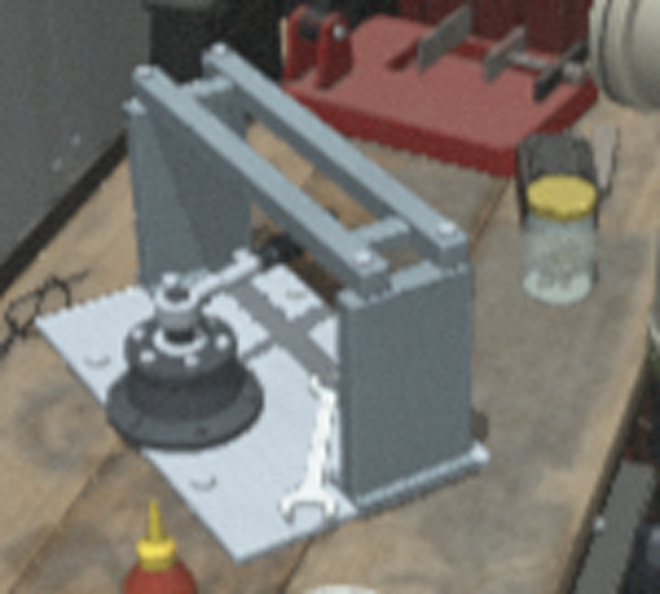

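The top crop shows the nut at (237,222) and the handle's black end at (442,316). Bar screws are at (218,508), (545,125), (138,440) and (468,62). Plate corners are at (335,42), (40,377), (250,555) and (540,210). The jar stands to the lower right, clear of the handle.

Run:
```python
from bench import r, vision
from h import *
np.set_printoptions(precision=1,suppress=True)
s=vision.snapshot("top")
C=lambda u,v,z: onz(s,205+(u+.5)/4.4-.5,115+(v+.5)/4.4-.5,z)
P={k:C(*a) for k,a in dict(c1=(335,42,12),c2=(40,377,12),c3=(250,555,12),c4=(540,210,12),f1=(218,508,227),f2=(545,125,227),b1=(138,440,227),b2=(468,62,227),nut=(237,222,130),end=(442,316,112)).items()}
for k,v in P.items(): print(k,v)
n=lambda a,b:np.linalg.norm(P[a]-P[b])
print("plate",n('c1','c2'),n('c3','c4'),n('c2','c3'),"bars",n('f1','f2'),n('f1','b1'))
for a,b in(('c1','c2'),('c4','c3'),('f2','f1'),('b2','b1')):
    d=P[b]-P[a]; print("y dir deg",np.degrees(np.arctan2(d[1],d[0])))
yaw=np.mean([np.arctan2(*(P[b]-P[a])[1::-1]) for a,b in(('f2','f1'),('b2','b1'))])-np.pi/2
X=np.array([np.cos(yaw),np.sin(yaw)]);Y=np.array([-X[1],X[0]])
fm=(P['f1']+P['f2'])[:2]/2; bm=(P['b1']+P['b2'])[:2]/2
o=(fm+72.5*X+bm+2.5*X)/2; print("yaw",yaw,"origin",o,"sep",(bm-fm)@X,(bm-fm)@Y)
bolt=o+70*X; print("bolt",bolt,"nut resid",P['nut'][:2]-bolt)
d=P['end'][:2]-bolt; print("end r",np.hypot(*d),"handle ang in world",np.degrees(np.arctan2(d[1],d[0])), "in stand",np.degrees(np.arctan2(d@Y,d@X)))
```

```text
c1 [839.1 117.6  12. ]
c2 [546.7 360.6  12. ]
c3 [402.2 182.4  12. ]
c4 [695.5 -56.6  12. ]
f1 [431.  203.9 227. ]
f2 [711.2 -26.7 227. ]
b1 [478.  261.5 227. ]
b2 [757.3  28.9 227. ]
nut [656.6 196.2 130. ]
end [588.3  35.4 112. ]
plate 380.1195741519153 378.38276838837214 229.4369499274624 bars 362.82211770220204 74.3826759528855
y dir deg 140.2772015522466
y dir deg 140.83313745810094
y dir deg 140.5451283072713
y dir deg 140.20332771922233
yaw 0.8791961369815189 origin [618.3 145.8] sep 73.29736188823358 0.25801613479510827
bolt [662.9 199.7] nut resid [-6.3 -3.5]
end r 180.4094612876711 handle ang in world -114.43144240084595 in stand -164.8056704140928
```

Yaw is about 0.88, the bolt about (660,198), the grip now about (590,45,112) and the bolt joint about 0.04. The sizes check out: plate 380x229, handle end at 180 mm radius. Next I move to a standoff in front, high over the stand.

Request:
step_arm(
  targets=[
    [[0,0,40,0,0,0],[0,0,80,0,0,0],[0,0,120,0,0,0],[0,0,150,0,0,0],[30,-30,150,0,0,-0.12],[58,-60,150,0,0,-0.24],[84,-90,150,0,0,-0.36],[108,-122,150,0,0,-0.48],[130,-155,150,0,0,-0.6],[150,-190,150,0,0,-0.72],[170,-225,150,0,0,-0.84],[190,-260,150,0,0,-0.96]],
  ],
)

```text
time: 1.25
tool_pos: [362.5, 313.0, 403.3]
tcp_rot: [180.0, -0.0, 108.0]
ft_force: [0.7, -0.3, -0.2]
finger_gap: 85.4
grip_force: 0.0
```

Request:
step_arm(
  targets=[
    [[20,-35,0,0,0,-0.12],[40,-70,0,0,0,-0.24],[60,-105,0,0,0,-0.36],[78,-140,0,0,0,-0.48],[96,-175,0,0,0,-0.6],[114,-210,0,0,0,-0.72],[132,-245,0,0,0,-0.745],[150,-280,0,0,0,-0.745],[168,-315,0,0,0,-0.745],[178,-350,0,0,0,-0.745],[178,-375,0,0,0,-0.745],[178,-375,0,0,0,-0.745]],
  ],
)

```text
time: 2.25
tool_pos: [540.0, -64.8, 402.3]
tcp_rot: [-179.9, 0.1, 65.4]
ft_force: [-0.6, 0.1, 0.3]
finger_gap: 85.7
grip_force: 0.0
```

Request:
step_arm(
  targets=[
    [[0,0,0,0.1,-0.045,0],[0,0,0,0.2,-0.09,0],[0,0,0,0.3,-0.135,0],[0,0,0,0.4,-0.18,0],[0,0,0,0.5,-0.226,0],[0,0,0,0.557,-0.252,0],[0,0,0,0.557,-0.252,0],[0,0,0,0.557,-0.252,0]],
  ],
)

```text
time: 2.92
tool_pos: [539.6, -60.6, 402.6]
tcp_rot: [-179.9, -34.9, 65.5]
ft_force: [0.5, -0.1, 0.4]
finger_gap: 85.4
grip_force: 0.0
```

Run:
```python
from bench import r, vision
from h import *
np.set_printoptions(precision=1,suppress=True)
s=vision.snapshot("wrist"); cv2.imwrite("pics/w1.png",s["img"])
print(s["mtx"].tolist(),s["eye"],s["attitude"],r.sense()["joint_pos"])
for p in ((660,198,112),(590.6,45,112),(585,32,112)): print(proj(s,p))
```

```text
[[313.2743177650595, 0.0, 253.8055584037485], [0.0, 313.2743177650595, 189.79307671912628], [0.0, 0.0, 1.0]] [533.8 -72.3 539.8] [ 19.3   0.1 -24.4] [-33.2  -6.5  90.2  35.1 100.2  -3.6]
[256.2 102.2]
[256.5 202.5]
[256.7 212.1]
```

View pics/w1.png

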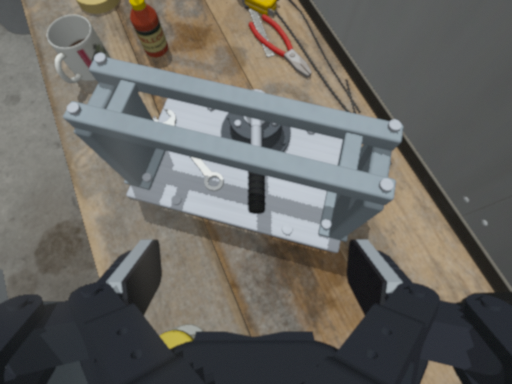

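The wrist view shows the handle end at (257,212), right where predicted (256.7,212.1), with the handle vertical in the image. The estimate holds, so I approach along the leaning axis.

Request:
step_arm(
  targets=[
    [[4,8,-35,0,0,0],[8,15,-75,0,0,0],[12,23,-112,0,0,0],[16,31,-150,0,0,0],[20.7,39,-190,0,0,0],[26,52,-210,0,0,0],[33,66,-232,0,0,0],[39,79,-253,0,0,0],[44,91,-272,0,0,0],[49,101.7,-289,0,0,0],[49,101.7,-289,0,0,0],[49,101.7,-289,0,0,0]],
  ],
)

```text
time: 3.97
tool_pos: [588.7, 43.3, 114.1]
tcp_rot: [-179.9, -35.0, 65.8]
ft_force: [1.4, 0.2, -0.0]
finger_gap: 85.4
grip_force: 0.0
```

Run:
```python
from bench import r, vision
from h import *
s=vision.snapshot("wrist"); cv2.imwrite("pics/w2.png",s["img"])
print(r.sense())
for p in ((660,198,112),(590.6,45,112),(585,32,112)): print(proj(s,p))
```

```text
{'time': 4.0167, 'joint_pos': array([-20.63360111,   7.41519782, 107.36955976,  38.14537353,
        67.87693959, -12.13456278]), 'qd': array([-1.34466224, -1.20642527, -0.67543421,  0.39312951, -0.07269531,
       -0.13938065]), 'joint_efforts': array([ 7.93906935e-01, -4.87506902e+01, -4.21383870e+01,  3.67318936e+00,
        8.57880581e-01,  7.26385639e-03]), 'tool_pos': array([589.47950756,  42.33360629, 115.33589782]), 'tcp_rot': array([179.92362619, -34.983929  ,  65.8501854 ]), 'ft_force': array([0.45388291, 0.02497576, 0.35033957]), 'wrist_torque': array([-0.25865964,  0.08561051, -0.00191559]), 'grip_force': 0.0, 'finger_gap': 85.36980891591902}
[258.02806422 -17.34585431]
[257.65909522 262.00609277]
[258.25527236 296.27290666]
```

View pics/w2.png

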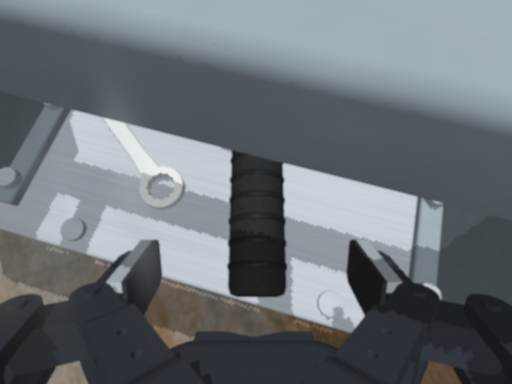

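The handle end is at (257,294), centred between the open fingers and matching the prediction. I close the gripper.

Request:
step_arm(
  targets=[
    [[0,0,0,0,0,0],[0,0,0,0,0,0],[0,0,0,0,0,0],[0,0,0,0,0,0],[0,0,0,0,0,0],[0,0,0,0,0,0],[0,0,0,0,0,0],[0,0,0,0,0,0],[0,0,0,0,0,0],[0,0,0,0,0,0]],
  ],
  fingers=1,
  newtons=50,
)

```text
time: 4.85
tool_pos: [589.0, 41.0, 114.3]
tcp_rot: [180.0, -35.0, 65.6]
ft_force: [-4.0, -5.0, 3.4]
finger_gap: 23.7
grip_force: 48.9
```

Run:
```python
from bench import r
from h import *
np.set_printoptions(precision=1,suppress=True)
print(r.sense()["ft_force"],r.sense()["wrist_torque"])
p=np.array([589.0,41.5]); b=np.array([660,198.])
for a in np.arange(.05,.7,.05):
    c,s_=np.cos(a),np.sin(a); q=b+np.array([[c,s_],[-s_,c]])@(p-b); print(round(a,2),q-p)
```

```text
[-4.  -5.   3.4] [-0.6  0.4  0.1]
0.05 [-7.7  3.7]
0.1 [-15.3   7.9]
0.15 [-22.6  12.4]
0.2 [-29.7  17.2]
0.25 [-36.5  22.4]
0.3 [-43.1  28. ]
0.35 [-49.4  33.8]
0.4 [-55.3  40. ]
0.45 [-61.   46.5]
0.5 [-66.3  53.2]
0.55 [-71.3  60.2]
0.6 [-76.   67.4]
0.65 [-80.2  74.9]
```

Request:
step_arm(
  targets=[
    [[-3.9,1.8,0,0,0,-0.025],[-7.7,3.7,0,0,0,-0.05],[-11.5,5.8,0,0,0,-0.075],[-15.3,7.9,0,0,0,-0.1],[-19,10.1,0,0,0,-0.125],[-22.6,12.4,0,0,0,-0.15],[-26.2,14.8,0,0,0,-0.175],[-29.7,17.2,0,0,0,-0.2],[-33.1,19.8,0,0,0,-0.225],[-36.5,22.4,0,0,0,-0.25],[-39.8,25.2,0,0,0,-0.275],[-43.1,28,0,0,0,-0.3]],
  ],
)

```text
time: 5.85
tool_pos: [545.8, 68.9, 114.3]
tcp_rot: [179.9, -35.0, 48.4]
ft_force: [-3.1, -5.5, 2.1]
finger_gap: 23.4
grip_force: 49.5
```

Request:
step_arm(
  targets=[
    [[-3.2,2.9,0,0,0,-0.025],[-6.3,5.8,0,0,0,-0.05],[-9.3,8.9,0,0,0,-0.075],[-9.3,8.9,0,0,0,-0.075]],
  ],
)

```text
time: 6.18
tool_pos: [535.8, 78.5, 114.0]
tcp_rot: [180.0, -35.0, 44.1]
ft_force: [-7.2, -9.5, 4.0]
finger_gap: 23.5
grip_force: 49.7
```

Request:
step_arm(
  targets=[
    [[-1.5,1.6,0,0,0,-0.0125],[-2.9,3.1,0,0,0,-0.025],[-2.9,3.1,0,0,0,-0.025]],
  ],
)

```text
time: 6.43
tool_pos: [533.2, 81.3, 114.0]
tcp_rot: [180.0, -35.0, 42.7]
ft_force: [-6.2, -8.2, 3.8]
finger_gap: 23.9
grip_force: 49.7
```

Request:
step_arm(
  targets=[
    [[-1.4,1.6,0,0,0,-0.0125],[-2.8,3.2,0,0,0,-0.025],[-2.8,3.2,0,0,0,-0.025]],
  ],
)

```text
time: 6.68
tool_pos: [530.8, 84.0, 114.1]
tcp_rot: [179.9, -35.0, 41.3]
ft_force: [-5.5, -10.1, 3.8]
finger_gap: 23.8
grip_force: 49.8
```

Request:
step_arm(
  targets=[
    [[-1.4,1.6,0,0,0,-0.0125],[-2.8,3.3,0,0,0,-0.025],[-2.8,3.3,0,0,0,-0.025]],
  ],
)

```text
time: 6.93
tool_pos: [528.7, 86.4, 114.5]
tcp_rot: [179.7, -35.0, 39.9]
ft_force: [-2.5, -15.4, 1.3]
finger_gap: 23.7
grip_force: 50.2
```

Run:
```python
from bench import r
print(r.sense()["ft_force"],r.sense()["wrist_torque"])
```

```text
[ -2.49312261 -15.40435227   1.28135903] [-1.94936052  0.42558497 -0.32612   ]
```

Resistance has risen to about 10 N tangentially, so the bolt is tight. I continue in small steps towards the click.

Request:
step_arm(
  targets=[
    [[-0.7,0.8,0,0,0,-0.006],[-1.4,1.7,0,0,0,-0.0125],[-1.4,1.7,0,0,0,-0.0125]],
  ],
)

```text
time: 7.18
tool_pos: [527.7, 87.6, 114.7]
tcp_rot: [179.7, -35.0, 39.2]
ft_force: [-1.2, -17.7, 0.4]
finger_gap: 23.5
grip_force: 50.6
```

Request:
step_arm(
  targets=[
    [[-0.7,0.8,0,0,0,-0.006],[-1.3,1.6,0,0,0,-0.0125],[-1.3,1.6,0,0,0,-0.0125]],
  ],
)

```text
time: 7.43
tool_pos: [526.8, 88.7, 114.9]
tcp_rot: [179.6, -35.0, 38.5]
ft_force: [0.5, -19.0, 0.8]
finger_gap: 23.5
grip_force: 51.1
```

Request:
step_arm(
  targets=[
    [[-0.7,0.8,0,0,0,-0.006],[-1.3,1.7,0,0,0,-0.0125],[-1.3,1.7,0,0,0,-0.0125]],
  ],
)

```text
time: 7.68
tool_pos: [524.0, 92.1, 114.1]
tcp_rot: [179.9, -35.0, 37.7]
ft_force: [-5.7, -11.2, 3.3]
finger_gap: 23.6
grip_force: 49.9
```

Force fell from about 15 to 5 N and the handle jumped about 4 mm, so it clicked. A few mm more makes sure it is past 0.03 rad, well below 0.20.

Request:
step_arm(
  targets=[
    [[-1.3,1.8,0,0,0,-0.0125],[-2.6,3.5,0,0,0,-0.025],[-2.6,3.5,0,0,0,-0.025]],
  ],
)

```text
time: 7.93
tool_pos: [521.2, 95.9, 114.0]
tcp_rot: [179.9, -35.0, 36.2]
ft_force: [-7.1, -11.4, 3.8]
finger_gap: 23.6
grip_force: 49.9
```

Run:
```python
from bench import r
from h import *
s=r.sense();p=s["tool_pos"]; print(np.arctan2(p[1]-198,p[0]-660)-np.radians(-114.4),s["ft_force"],s["wrist_torque"],p)
```

```text
-0.5108189402009162 [ -7.07561174 -11.40405225   3.81040471] [-1.31727356  0.77795234 -0.37902514] [521.15365289  95.88691786 113.97255619]
```

Clicked, with break-over about 0.06 rad. I ease back part way under control, then open.

Request:
step_arm(
  targets=[
    [[1.2,-1.6,0,0,0,0.0115],[2.4,-3.1,0,0,0,0.0225],[3.6,-4.7,0,0,0,0.034],[4.7,-6.2,0,0,0,0.045],[4.7,-6.2,0,0,0,0.045],[4.7,-6.2,0,0,0,0.045]],
  ],
)

```text
time: 8.43
tool_pos: [526.5, 88.9, 114.3]
tcp_rot: [179.9, -35.0, 38.9]
ft_force: [-4.0, -10.8, 3.0]
finger_gap: 23.6
grip_force: 49.9
```

Request:
step_arm(
  targets=[
    [[0,0,0,0,0,0],[0,0,0,0,0,0],[0,0,0,0,0,0],[0,0,0,0,0,0],[0,0,0,0,0,0],[0,0,0,0,0,0],[0,0,0,0,0,0],[0,0,0,0,0,0],[0,0,0,0,0,0],[0,0,0,0,0,0]],
  ],
  fingers=-1,
  newtons=20,
)

```text
time: 9.27
tool_pos: [526.2, 90.3, 114.3]
tcp_rot: [-180.0, -35.0, 38.9]
ft_force: [0.3, -1.2, 0.2]
finger_gap: 85.2
grip_force: 0.0
```

Run:
```python
from bench import r, vision
from h import *
s=vision.snapshot("wrist"); cv2.imwrite("pics/w3.png",s["img"])
b=np.array([660,198,112])
for a in (.38,.42,.46):
    t=np.radians(-114.4)-a; print(a,proj(s,b+182*np.array([np.cos(t),np.sin(t),0])),proj(s,b+140*np.array([np.cos(t),np.sin(t),0])))
print(r.sense()["ft_force"])
```

```text
0.38 [292.53947828 290.03974405] [281.18117758 196.31590858]
0.42 [275.44506403 291.22810432] [269.26994021 197.06495638]
0.46 [258.27470105 291.69689705] [257.31500104 197.36024049]
[0.24129369 0.14452152 0.48721208]
```

View pics/w3.png

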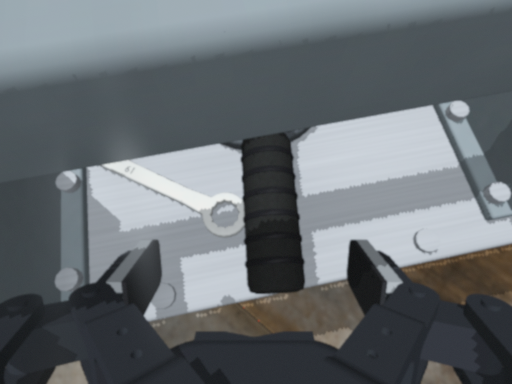

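The handle end is at (276,291), which is 0.42 rad of total turn and a bolt value of about 0.45. So the bolt is tight, the handle is straight and the fingers are clear. I retreat along the tool axis.

Request:
step_arm(
  targets=[
    [[-6,-5,11,0,0,0],[-14,-11,25,0,0,0],[-23,-18,42,0,0,0],[-33,-27,60,0,0,0],[-43,-35,79,0,0,0],[-54,-43,98,0,0,0],[-64,-52,118,0,0,0],[-75,-60,138,0,0,0],[-80,-65,160,0,0,0],[-80,-65,185,0,0,0],[-80,-65,200,0,0,0],[-80,-65,200,0,0,0]],
  ],
)

```text
time: 10.32
tool_pos: [447.4, 24.6, 318.9]
tcp_rot: [179.6, -35.2, 39.1]
ft_force: [-0.2, -0.9, -0.1]
finger_gap: 85.2
grip_force: 0.0
```

Run:
```python
from bench import r, vision
from h import *
s=vision.snapshot("wrist"); cv2.imwrite("pics/w4.png",s["img"])
b=np.array([660,198,112])
for a in (.38,.42,.46):
    t=np.radians(-114.4)-a; print(a,proj(s,b+182*np.array([np.cos(t),np.sin(t),0])))
print(r.sense()["ft_force"],r.sense()["qd"])
```

```text
0.38 [265.49916613 202.31674803]
0.42 [259.18445596 202.70905429]
0.46 [252.85100991 202.85959676]
[ 0.33191818 -0.63677605 -1.03960634] [ 0.24827471  1.13608567  3.39334089 -0.60798203 -0.8026348  -0.56307273]
```

View pics/w4.png

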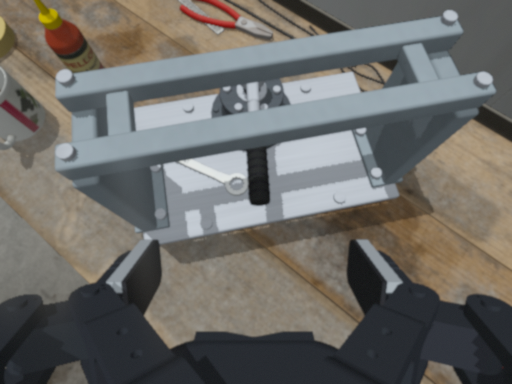

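The handle end is at (259,203), still 0.42 rad total turn. The gripper touches nothing, so I hand in.

```bash
python3 -c "
from bench import r
print(r.hand_in())"
```

```text
the job is handed in; nothing more can be done
None
```

The job is handed in, though no verdict came back: the wrench clicked at roughly 15 N, I carried it about 0.06–0.09 rad past straight (0.20 is the limit), and after release the last picture shows the bolt tight at about 0.45 rad with the handle straight, and the arm clear; I didn't re-measure the mug, bottle and jar, but the arm felt no contact near them.

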